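# Load a board carrier into the burn-in dock

### The arm

A 6-joint arm with a two-finger parallel gripper is mounted at the origin on the work surface. World frame = base frame: x ahead of the robot, y to its left, z up, the work surface at z = 0. Lengths are in m, angles in degrees, forces in N, time in s.
With the tool pointing down it reaches from about 0.4 to 0.825 m from the base axis. Payload 7 kg.
Tool frame: the origin (TCP) lies between the finger pads; the fingertips stand 22 mm ahead of it and the grasp point (between the pads) lies 3 mm ahead of it; z points along the fingers, y is the line along which they close (so a half turn about z gives the same grasp; the last joint's range is limited). The gripper opens to 88 mm and grips with 3 to 60 N. Pads are 19 mm wide; open, the fingers measure 130 mm over their backs; the gripper's body (78 mm by 193 mm) begins 47 mm behind the grasp point.
Start: joints at [16.507, 20.546, 0.682, 0, -70.136, -16.507], TCP at [0.675, -0, 0.249] pointing down, gripper open.
Joint ranges: [-176.03, 176.03], [-82.01, 121.73], [-58.28, 71.71], [-173.87, 95.51], [-174.79, -0.11], [-173.66, 173.66]. Speed limits (degrees/s): [136.94, 136.94, 172.46, 180, 180, 180].

### API

Orientations are given as [roll, pitch, yaw] about the fixed x, y, z axes, in that order (R = Rz(yaw) Ry(pitch) Rx(roll)).
In Python, from plant import ctrl gives the robot as it stands.
- The arm moves only by the tool apply_moves, never from a script. Its argument "targets" is a list of rows, each an object with "travel": the shift along the tool's x, y, z in mm, a list of three; "roll": the turn about the tool's z in degrees; "jaw": the finger opening in mm, from 0 to 87.6. In form: [{"travel": [tx, ty, tz], "roll": roll, "jaw": jaw}, ...]. A call has 1 to 10 rows; each row shifts and turns the commanded pose from where the row before left it, along the tool's axes as they then stand; what a row does not reach is not made up. A row lasts 1/10 s, in which the tool goes at most 50 mm and 8.59 degrees, less where a joint would pass 70% of its speed; a pose out of reach is approached as far as the arm can. A call with a gripper value outside its range is refused whole. The fingers move at their own pace and stop on an object; the grip force is fixed at half the most. Time passes only in rows, so rows that do not move let the fingers close. It gives the time, the measured TCP pose, the force, the opening and the grip force at its end, in the units of the state.
- ctrl.get_obs(): the state, without advancing time (a new reading comes with each control period).
- ctrl.snapshot(name): name is "scene" or "side" or "wrist"; returns the picture (384x512x3 uint8, red, green, blue); there is no depth.
- ctrl.calibration(name): a dict with "K" (3x3 intrinsics, pixels), "extrinsics" (4x4, takes a point from camera to world coordinates); the wrist camera has in their place "hand_eye" (4x4, takes a point from camera to tool coordinates, whose origin is the TCP and whose axes are the flange's). Camera axes: x right, y down, z forward; pixel columns grow to the right and rows downward; lengths in m; the calibration is good to about 2 mm. A picture is of the moment at which its call begins: read the wrist's pose just before it. calibration takes no time and is no camera call.
- ctrl.close_job(): hands the job in; it is judged then, once.
The state is a dict: "clock": time; "joint_pos": joint angles; "qvel": joint speeds; "tau": joint torques, N m; "tool_pos": TCP position; "orientation": TCP orientation; "force": force on the tool from outside, world axes, zero at the start; "moment": the same for the moment, N m; "opening": finger opening in m; "gripper_force": force on a finger pad.
Only numpy, scipy, OpenCV 4.12 (cv2) and the standard library are available. Lean on these libraries where they do the work, as an engineer would, in place of code of your own. Each camera call takes 0.05 s, during which the arm holds its last target. There are 200 camera calls.

### The job

Load the black tray of circuit boards into the burn-in dock: tip its front end up by the orange handle, rest it on the dock's yellow sill and let go, then push the tray from behind over the sill until it drops in fully home on the dock floor. Then swing the red bar fully closed behind it. Do not carry the tray or tip it steeply, and leave the other things on the bench where they are.

Things in the scene. Friction and masses are not known exactly. Their poses are not given: they have to be found in the camera images.
- tray: Loose open black tray, five upright green boards fixed in it (tops 54 up), 160 long (x) x 120 wide (y), 0.5 to 0.9 kg, weighted at the front, square-edged flat underside. Rear wall 60 high, front 34, sides 45. Origin: centre of the underside; +x to its front (goes in first). Starts flat on the bench, front 15 to 65 before the sill, off line by up to 20 and 0.15 rad.
- tray_handle (a point): Middle of the tray's orange handle: a level round bar 12 in diameter, along the tray's y, free for 90 mm between its uprights, at x = +66, 75 above the underside; clear below down to the front wall. Moves with the tray and shares its axes. It can turn between gripper fingers.
- tray_front (a point): Middle of the bottom edge of the tray's front end (tray x = +80, z = 0).
- tray_rear (a point): Middle of the bottom edge of the tray's rear end (tray x = -80, z = 0). Pushed over the sill, the tray tips forward and this end rises off the bench once its front is some 50 mm past the sill's outer edge (centre of mass at tray x = 28; hard pushing there can hold it down by friction; easing off frees it); at the end it drops 6 mm behind the sill.
- dock: Fixed burn-in dock. Origin: on the bench below the inner face of its sill, mid-width; +x is the way in, z up. Yellow square-edged sill 21 high, x = -20 to 0, 170 wide. Behind it a floor 15 high (6 below the sill's top) up to a grey back stop at x = 170, 65 high. Blue side guides 60 high, 132 apart, flared at the mouth.
- bar (a joint): Hinge of the dock's red bar, about the vertical through dock x = -14, y = -85. 0 = wide open (bar points to dock (-0.87, -0.5)); grows as it swings shut, clockwise from above; 2.094 = closed at its stop, bar across the mouth along dock +y. Bar 100 long, 12 thick, 42 to 52 above the bench; 0.12 N m of friction, stays where left.
- bar_post (a point): Point on the axis of the upright round red post of the bar, 18 in diameter, 90 from the hinge axis; this point is 100 above the bench, the post's top is at 116. Its axes turn with the bar.
- dock_seat (a point): Centre of the dock's floor (dock x = 85, y = 0, z = 15), where the middle of the tray's underside lies when home: flat on the floor, wholly behind the sill, in line with the dock, with 5 mm of play either way along x and 6 mm either side.
- spool: Copper wire spool, 64 diameter, 50 high, standing; origin under its centre. Leave alone.
- bottle: Clear bottle, 52 diameter, 120 high, standing; origin under its centre. Leave alone.
- driver: Screwdriver with orange handle, about 200 long, lying on the bench; leave alone.
- meter: Yellow multimeter lying flat, 140 x 75 x 32 (x, y, z); origin under its centre. Leave alone.
- heatsink: Finned aluminium heat sink, 90 x 60 x 36; origin under its centre. Leave alone.
- board: Spare green circuit board lying flat, 120 x 90 x 12; origin under its centre. Leave alone.
Not all that is in view belongs to the job. Leave any pink look-alike of the tray alone.

How it is judged:
By the outcome, as a careful person would: the job done as asked, in the order asked, and still so for the second after the job is handed in, with the robot touching nothing.
It also fails if it takes over 64 s, if anything falls off the work surface, if the arm or the gripper's body presses on something with over 40 N, if the wrist force passes 120 N, or if a joint passes its speed limit or range.

## Working session

There is one attempt and no reset: what is moved stays moved. The work goes in short steps, Python scripts to look and compute and a tool call to move; the robot and the scene stay as the last step left them, time stands still between calls to the robot, and variables do not carry over. Pictures are saved under pics/ and viewed, at most 10 in all, crops included, and the job is handed in when it is done.

Besides the shell and the picture viewer there is one more tool, called after "Emit:" in YAML: its name, and indented under it one key for each argument. apply_moves: Moves the arm, as the interface text tells. Its arguments: {"type":"object","properties":{"targets":{"type":"array","items":{"type":"object","properties":{"travel":{"type":"array","items":{"type":"number"}},"roll":{"type":"number"},"jaw":{"type":"number"}}}}},"required":["targets"]}

```bash
mkdir -p pics
cat > h.py <<'E'
import numpy as np, cv2
from plant import ctrl
from scipy.spatial.transform import Rotation as R
def save(n,im): cv2.imwrite(f'pics/{n}.png',im[:,:,::-1])
def cam(name,obs=None):
    c=ctrl.calibration(name); K=np.array(c['K'])
    if name=='wrist':
        T=np.eye(4);T[:3,:3]=R.from_euler('xyz',obs['orientation'],degrees=True).as_matrix();T[:3,3]=obs['tool_pos']
        return K,T@np.array(c['hand_eye'])
    return K,np.array(c['extrinsics'])
def plane(K,E,uv,z):
    uv=np.atleast_2d(uv).astype(float)
    d=(E[:3,:3]@np.linalg.inv(K)@np.c_[uv,np.ones(len(uv))].T).T
    return E[:3,3]+d*((z-E[2,3])/d[:,2])[:,None]
def proj(K,E,P):
    P=np.atleast_2d(P); c=(P-E[:3,3])@E[:3,:3]; q=c@K.T; return q[:,:2]/q[:,2:]
E
python3 - <<'E'
from h import *
o=ctrl.get_obs(); print(o)
ims=[ctrl.snapshot(n) for n in('scene','side','wrist')]
for n,i in zip(('scene','side','wrist'),ims): save(n+'0',i)
save('all0',cv2.resize(np.vstack([np.hstack(ims[:2]),np.hstack([ims[2],ims[2]*0])]),(800,600),interpolation=cv2.INTER_AREA))
for n in('scene','side'):
  K,E=cam(n);print(K,E)
print(ctrl.calibration('wrist'))
E
```

```text
{'clock': 0.0, 'joint_pos': array([ 1.65074738e+01,  2.05924255e+01,  6.34959288e-01, -2.15018957e-02,
       -7.01377261e+01, -1.65075975e+01]), 'qvel': array([-0.14023427,  0.00842945, -0.00742501, -0.05620215,  0.04279398,
       -0.03894364]), 'tau': array([-8.00930356e-04, -5.82726967e+01,  2.93058443e+01,  6.99745238e+00,
        6.93249181e-03, -2.06530804e-04]), 'tool_pos': array([ 6.74542157e-01, -1.00467892e-05,  2.47616157e-01]), 'orientation': array([ 1.79902987e+02, -7.67095576e-03, -9.00074394e+01]), 'force': array([-0.13803547,  0.57600204,  0.69738276]), 'moment': array([ 0.03634333, -0.04662539, -0.00996989]), 'gripper_force': 0.0, 'opening': 0.08764085415753113}
[[384.78750809   0.         257.49609467]
 [  0.         384.78750809 193.27458291]
 [  0.           0.           1.        ]] [[-0.44225018  0.71571505 -0.54052451  1.2595444 ]
 [ 0.89689066  0.35198203 -0.2677607   0.35994523]
 [-0.00138545 -0.6032086  -0.79758226  1.16052485]
 [ 0.          0.          0.          1.        ]]
[[401.18533702   0.         252.21067187]
 [  0.         401.18533702 188.33502523]
 [  0.           0.           1.        ]] [[ 0.78183581 -0.43486964  0.44678984  0.05434539]
 [-0.62347719 -0.54187181  0.56360548 -0.60611734]
 [-0.0029921  -0.71921022 -0.69478608  0.85179397]
 [ 0.          0.          0.          1.        ]]
{'K': array([[334.60351633,   0.        , 254.6165356 ],
       [  0.        , 334.60351633, 188.76299667],
       [  0.        ,   0.        ,   1.        ]]), 'hand_eye': array([[ 1.28800014e-04, -9.52646697e-01, -3.04079354e-01,
         8.29204129e-02],
       [ 9.99999289e-01, -2.37801830e-04,  1.16858000e-03,
         1.62586346e-03],
       [-1.18555450e-03, -3.04079288e-01,  9.52645989e-01,
        -1.36180903e-01],
       [ 0.00000000e+00,  0.00000000e+00,  0.00000000e+00,
         1.00000000e+00]])}
```

View pics/all0.png

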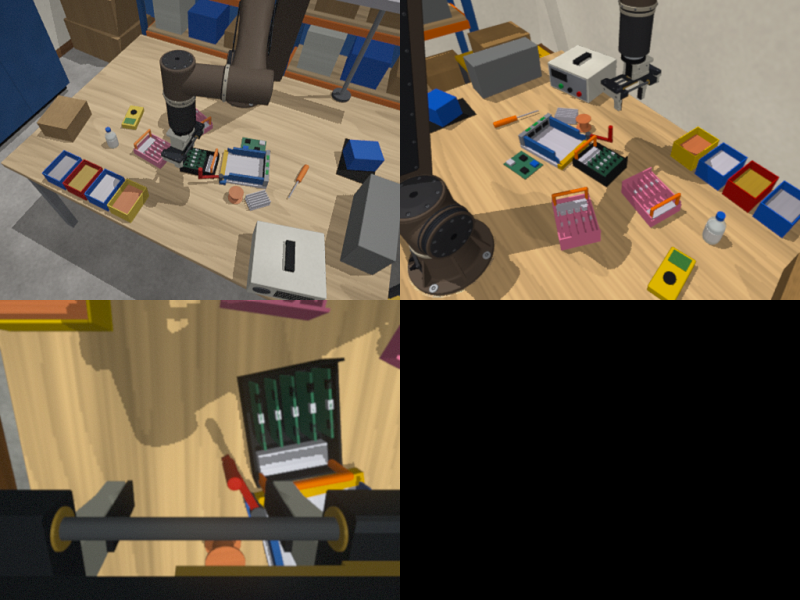

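View pics/side0.png

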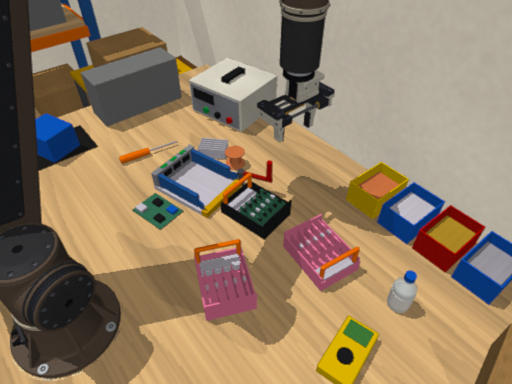

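Candidates for the tray: the black one with green boards at side (257,207), plus two pink look-alikes at side (224,280) and (322,250). I choose the black one, with its handle next to the dock. The orange decoys are the screwdriver at side (135,155) and the pink trays' handles at (218,248) and (338,265). The bar is red, at side (265,175). Next is a close crop.

Run:
```python
import cv2,numpy as np
a=cv2.imread('pics/scene0.png')[165:275,215:375]; b=cv2.imread('pics/side0.png')[135:245,145:305]; w=cv2.imread('pics/wrist0.png')[60:384,230:512]
r=lambda i,s:cv2.resize(i,s,interpolation=cv2.INTER_CUBIC)
L=np.vstack([r(a,(436,300)),r(b,(436,300))]); W=r(w,(364,418)); W=np.vstack([W,np.zeros((182,364,3),np.uint8)])
cv2.imwrite('pics/c1.png',np.hstack([L,W]))
```

```text
(no output)
```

View pics/c1.png

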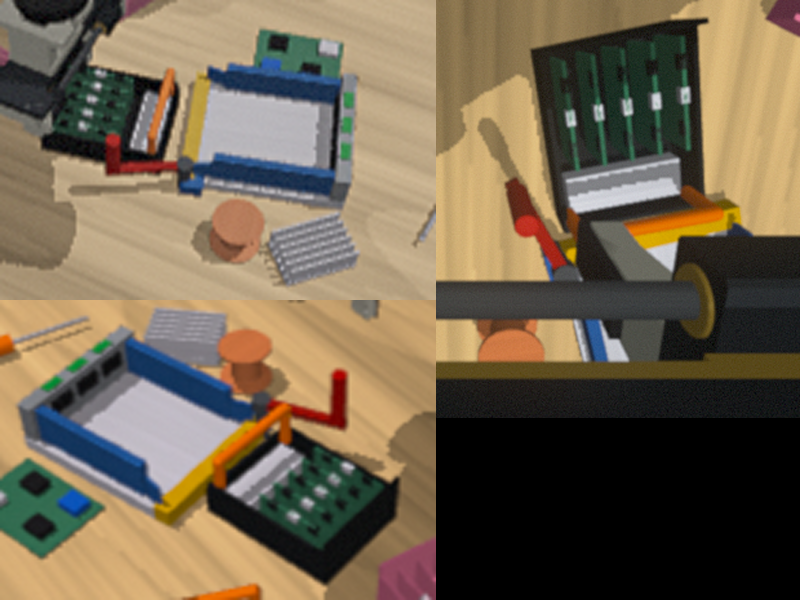

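The crop shows the black tray with the orange handle right before the yellow sill, and the bar open with its post. The choice of tray holds. I'll raise the arm and pull it back for a clear wrist view.

Run:
```python
from h import *
Ks,Es=cam('side');Kc,Ec=cam('scene')
sd=lambda x,y:(145+x/2.725,135+(y-300)/2.727)
sc=lambda x,y:(215+x/2.725,165+y/2.727)
def show(t,K,E,uv,z): p=plane(K,E,uv,z)*1000; print(t,p.round(0).tolist())
show('handle side',Ks,Es,[sd(218,462),sd(287,410)],.079)
show('handle scene',Kc,Ec,[sc(169,73),sc(154,147)],.079)
show('sill outer top, side',Ks,Es,[sd(157,502),sd(258,428)],.021)
show('sill scene',Kc,Ec,[sc(194,78),sc(182,160)],.021)
show('tray top rear side',Ks,Es,[sd(397,482),sd(325,558)],.06)
show('post side',Ks,Es,[sd(340,374)],.116)
show('post scene',Kc,Ec,[sc(113,140)],.116)
```

```text
handle side [[478.0, 49.0, 79.0], [581.0, 66.0, 79.0]]
handle scene [[490.0, 56.0, 79.0], [603.0, 87.0, 79.0]]
sill outer top, side [[426.0, 90.0, 21.0], [576.0, 113.0, 21.0]]
sill scene [[442.0, 74.0, 21.0], [569.0, 113.0, 21.0]]
tray top rear side [[613.0, -71.0, 60.0], [493.0, -102.0, 60.0]]
post side [[633.0, 43.0, 116.0]]
post scene [[638.0, 48.0, 116.0]]
```

Emit:
apply_moves:
  targets:
    - {"travel": [20, 0, -20], "roll": 0, "jaw": 60}
    - {"travel": [40, 0, -35], "roll": 0, "jaw": 60}
    - {"travel": [40, 0, -35], "roll": 0, "jaw": 60}
    - {"travel": [30, 0, -20], "roll": 0, "jaw": 60}
    - {"travel": [0, 0, 0], "roll": 0, "jaw": 60}
    - {"travel": [0, 0, 0], "roll": 0, "jaw": 60}

```text
clock: 0.75
tool_pos: [0.6748, -0.1258, 0.3541]
orientation: [-180.0, 0.0, -90.1]
force: [0.7, -0.3, -0.7]
opening: 0.0603
gripper_force: 0.0
```

Run:
```python
from h import *
o=ctrl.get_obs(); w=ctrl.snapshot('wrist'); save('w1',w)
s=ctrl.snapshot('side'); c=ctrl.snapshot('scene'); save('s1',s);save('c1b',c)
np.save('o1.npy',np.r_[o['tool_pos'],o['orientation']])
save('v1',np.vstack([cv2.resize(w[:,:],(800,600),interpolation=cv2.INTER_CUBIC)]))
```

```text
(no output)
```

View pics/v1.png

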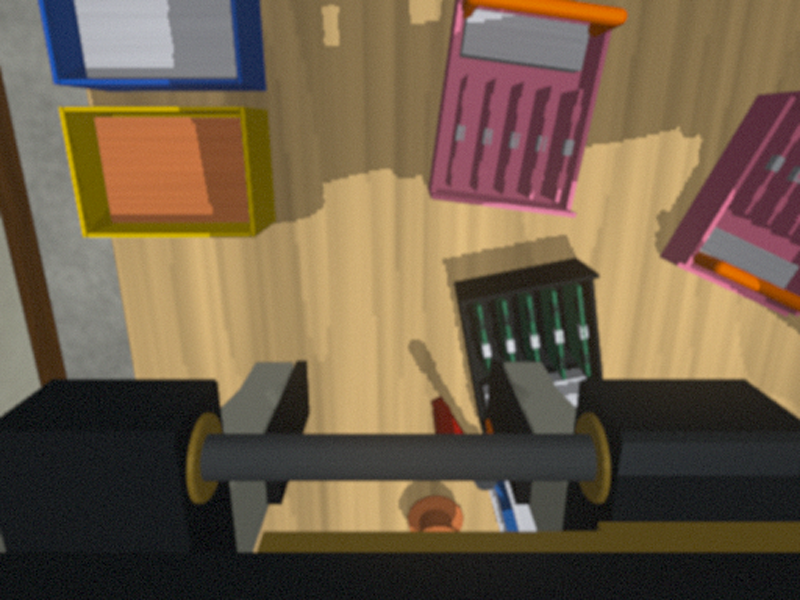

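Run:
```python
import cv2,numpy as np
a=cv2.imread('pics/c1b.png')[165:265,215:355]; b=cv2.imread('pics/s1.png')[140:240,150:290]
r=lambda i:cv2.resize(i,(800,571)[:2] if 0 else (420*2-40,300*2-30)[:2],interpolation=cv2.INTER_CUBIC)
cv2.imwrite('pics/ca.png',cv2.resize(a,(798,570),interpolation=cv2.INTER_CUBIC)) # 5.7x
cv2.imwrite('pics/cb.png',cv2.resize(b,(798,570),interpolation=cv2.INTER_CUBIC))
```

```text
(no output)
```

View pics/ca.png

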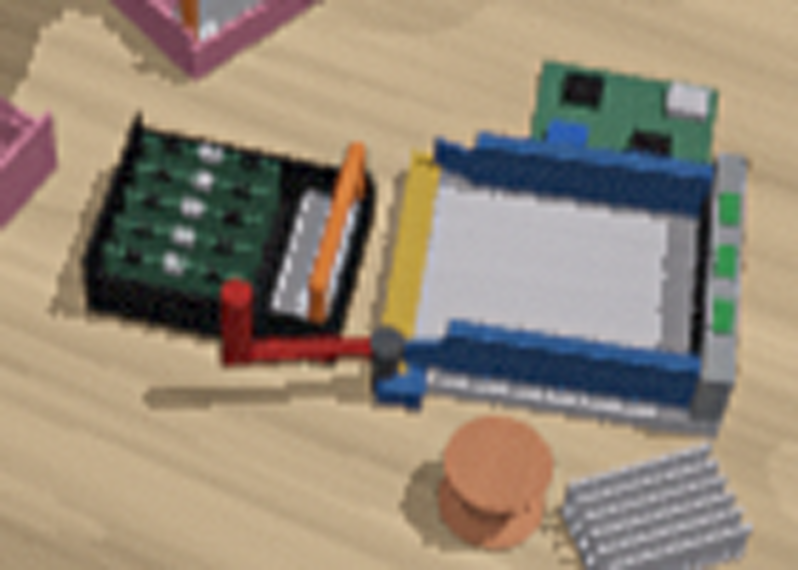

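View pics/cb.png

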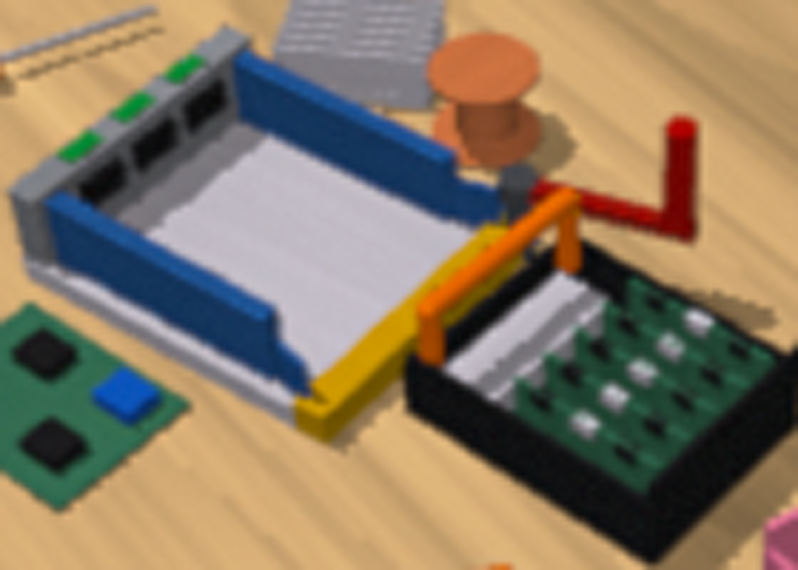

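```bash
cat > tri.py <<'E'
from h import *
def tri(a,b):
    A=[]
    for n,uv in (('scene',a),('side',b)):
        K,E=cam(n); d=E[:3,:3]@np.linalg.inv(K)@np.array([*uv,1.]);d/=np.linalg.norm(d);M=np.eye(3)-np.outer(d,d);A.append((M,M@E[:3,3]))
    x=np.linalg.lstsq(np.vstack([m for m,_ in A]),np.hstack([p for _,p in A]),rcond=None)[0]
    return x
E
python3 - <<'E'
from tri import *
P={'handle+x':((320,275),(570,200)),'handle-x':((356,155),(430,303)),'post top':((236,290),(682,128)),
'guide+x back top':((698,362),(242,57)),'guide-x back top':((713,173),(58,200)),'guide-x front top':((484,138),(270,313)),'guide+x front top':((450,325),(452,155)),
'stop +x top outer':((733,372),(230,30)),'tray rear+x top':((93,262),(797,350)),'tray rear-x top':((138,118),(650,490)),
'sill outer -x top':((412,155),(322,408))}
for k,(a,b) in P.items():
    x=tri((215+a[0]/5.7,165+a[1]/5.7),(150+b[0]/5.7,140+b[1]/5.7)); print(k,(x*1000).round(0))
E
```

```text
handle+x [582.  73.  75.]
handle-x [486.  57.  73.]
post top [634.  46. 112.]
guide+x back top [527. 296.  56.]
guide-x back top [389. 258.  54.]
guide-x front top [428. 118.  56.]
guide+x front top [568. 154.  57.]
stop +x top outer [530. 315.  63.]
tray rear+x top [618. -61.  50.]
tray rear-x top [505. -88.  51.]
sill outer -x top [431.  75.  19.]
```

The triangulated points agree with the known sizes:
- **Handle:** middle at (534, 65, 75).
- **Tray:** yaw about 100.5°.
- **Dock:** yaw 105.8°, origin about (505, 114).
- **Post:** (634, 46).

I move above the handle with the jaws turned across it, then check.

Emit:
apply_moves:
  targets:
    - {"travel": [-31.5, 23.5, 25], "roll": 0, "jaw": 40}
    - {"travel": [-32, 23.5, 25], "roll": 0, "jaw": 40}
    - {"travel": [-32, 23.5, 26], "roll": 0, "jaw": 40}
    - {"travel": [-32, 23.5, 26], "roll": 0, "jaw": 40}
    - {"travel": [-32, 23.5, 26], "roll": 0, "jaw": 40}
    - {"travel": [-32, 23.5, 26], "roll": 0, "jaw": 40}
    - {"travel": [0, 0, 0], "roll": 8, "jaw": 40}
    - {"travel": [0, 0, 0], "roll": 8, "jaw": 40}
    - {"travel": [0, 0, 0], "roll": 8, "jaw": 40}
    - {"travel": [0, 0, 0], "roll": 8, "jaw": 40}

```text
clock: 1.9
tool_pos: [0.5332, 0.0672, 0.1997]
orientation: [180.0, -0.1, -122.2]
force: [-0.1, 0.0, 0.4]
opening: 0.0401
gripper_force: 0.0
```

Emit:
apply_moves:
  targets:
    - {"travel": [0, 0, 0], "roll": 8, "jaw": 40}
    - {"travel": [0, 0, 0], "roll": 8, "jaw": 40}
    - {"travel": [0, 0, 0], "roll": 8, "jaw": 40}
    - {"travel": [0, 0, 0], "roll": 8, "jaw": 40}
    - {"travel": [0, 0, 0], "roll": 8, "jaw": 40}
    - {"travel": [0, 0, 0], "roll": 7.5, "jaw": 40}
    - {"travel": [0, 0, 0], "roll": 0, "jaw": 40}
    - {"travel": [0, 0, 0], "roll": 0, "jaw": 40}

```text
clock: 2.7
tool_pos: [0.5336, 0.0667, 0.2]
orientation: [-180.0, -0.0, -169.2]
force: [0.3, 0.2, 0.3]
opening: 0.04
gripper_force: 0.0
```

Run:
```python
from h import *
o=ctrl.get_obs(); w=ctrl.snapshot('wrist'); save('w2',w); print(o['tool_pos'],o['orientation'])
K,E=cam('wrist',o)
h=cv2.cvtColor(w,cv2.COLOR_RGB2HSV)
m=cv2.inRange(h,(8,180,120),(17,255,255)); n,l,st,c=cv2.connectedComponentsWithStats(m)
for i in range(1,n):
  if st[i,4]>60:
    ys,xs=np.where(l==i); r=cv2.minAreaRect(np.c_[xs,ys].astype(np.float32)); b=cv2.boxPoints(r)
    print(st[i],c[i].round(1),[ (plane(K,E,q,.075)[0,:2]*1000).round(0).tolist() for q in b])
save('v2',cv2.resize(w,(800,600),interpolation=cv2.INTER_CUBIC))
```

```text
[0.53358219 0.06673797 0.19999219] [-1.79989357e+02 -4.36444671e-02 -1.69216125e+02]
[ 245  112   15  141 1832] [252.2 181.2] [[473.0, 48.0], [471.0, 58.0], [588.0, 82.0], [590.0, 70.0]]
```

View pics/v2.png

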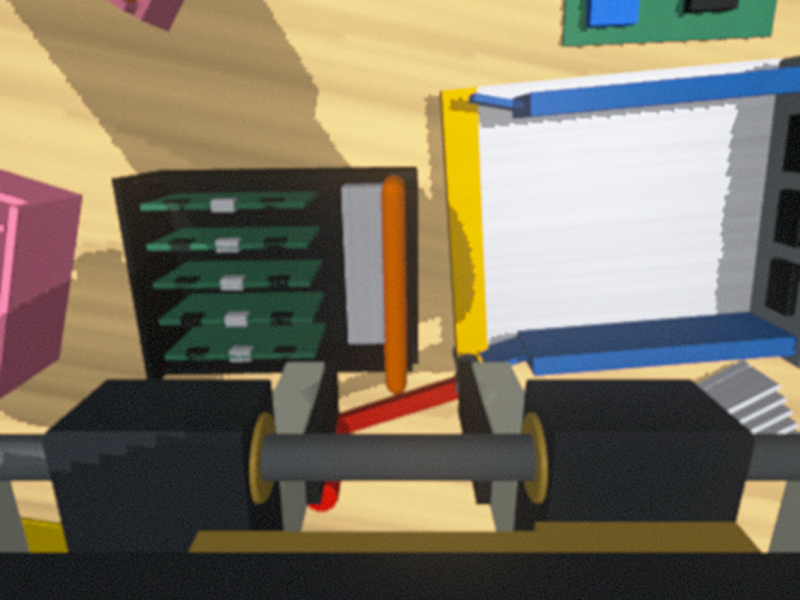

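The view shows the handle upright at (395,285), the tray yaw matching the tool, and the sill's outer edge running (443,92)–(456,352). I'll get the dock's pose from the same picture.

Run:
```python
from h import *
o=ctrl.get_obs();K,E=cam('wrist',o);s=.64
f=lambda p,z:(plane(K,E,np.array(p)*s,z)*1000)[0,:2]
A=f((443,92),.021);B=f((456,352),.021);print('sill outer',A,B,np.degrees(np.arctan2(*(B-A)[::-1])),np.linalg.norm(B-A))
for n,(p,q) in {'guide-x':((530,116),(800,93)),'guide+x':((522,330),(790,312))}.items():
  # inner top edges z=.06 (lower edge of top face for -x, upper edge for +x)
  P=f(p,.06);Q=f(q,.06);print(n,P.round(0),Q.round(0),np.degrees(np.arctan2(*(Q-P)[::-1])))
P=f((321,498),.116);print('post',P)
```

```text
sill outer [426.47461605  72.37943886] [580.47459524 114.55188818] 15.314821706072923 159.67000054001775
guide-x [432. 115.] [397. 243.] 105.40071039445729
guide+x [544. 140.] [506. 285.] 104.8843990905542
post [632.18947935  46.09439219]
```

Emit:
apply_moves:
  targets:
    - {"travel": [3.5, -1.5, 30], "roll": 0, "jaw": 40}
    - {"travel": [0, 0, 40], "roll": 0, "jaw": 40}
    - {"travel": [0, 0, 35], "roll": 0, "jaw": 40}
    - {"travel": [0, 0, 15], "roll": 0, "jaw": 40}
    - {"travel": [0, 0, 0], "roll": 0, "jaw": 40}
    - {"travel": [0, 0, 0], "roll": 0, "jaw": 40}

```text
clock: 3.35
tool_pos: [0.5311, 0.0643, 0.0808]
orientation: [-180.0, -0.0, -169.4]
force: [-0.6, 0.1, 0.6]
opening: 0.0396
gripper_force: 0.0
```

Emit:
apply_moves:
  targets:
    - {"travel": [0, 0, 0], "roll": 0, "jaw": 5}
    - {"travel": [0, 0, 0], "roll": 0, "jaw": 5}
    - {"travel": [0, 0, 0], "roll": 0, "jaw": 5}
    - {"travel": [0, 0, 0], "roll": 0, "jaw": 5}
    - {"travel": [0, 0, 0], "roll": 0, "jaw": 5}
    - {"travel": [0, 0, 0], "roll": 0, "jaw": 5}

```text
clock: 3.95
tool_pos: [0.5311, 0.0641, 0.0809]
orientation: [-180.0, 0.0, -169.5]
force: [-1.2, -0.6, 5.6]
opening: 0.0108
gripper_force: 30.0
```

Emit:
apply_moves:
  targets:
    - {"travel": [0, -1, -2], "roll": 0, "jaw": 5}
    - {"travel": [0, -1, -3], "roll": 0, "jaw": 5}
    - {"travel": [0, -1, -4], "roll": 0, "jaw": 5}
    - {"travel": [0, -1, -5], "roll": 0, "jaw": 5}
    - {"travel": [0, -1, -5], "roll": 0, "jaw": 5}
    - {"travel": [0, -1, -5], "roll": 0, "jaw": 5}
    - {"travel": [0, -1, -3], "roll": 0, "jaw": 5}
    - {"travel": [0, 0, 0], "roll": 0, "jaw": 5}
    - {"travel": [0, 0, 0], "roll": 0, "jaw": 5}

```text
clock: 4.85
tool_pos: [0.532, 0.0572, 0.1074]
orientation: [180.0, 0.0, -169.5]
force: [0.2, 0.0, -8.5]
opening: 0.0109
gripper_force: 30.0
```

Emit:
apply_moves:
  targets:
    - {"travel": [1.4, 2.2, 0], "roll": -0.5, "jaw": 5}
    - {"travel": [1.4, 3.2, 0], "roll": -0.5, "jaw": 5}
    - {"travel": [1.4, 3.2, 0], "roll": -0.5, "jaw": 5}
    - {"travel": [1.4, 3.2, 0], "roll": -0.5, "jaw": 5}
    - {"travel": [1.4, 3.2, 0], "roll": -0.5, "jaw": 5}
    - {"travel": [1.4, 3.2, 0], "roll": -0.5, "jaw": 5}
    - {"travel": [1.4, 3.2, 0], "roll": -0.5, "jaw": 5}
    - {"travel": [1.4, 3.2, 0], "roll": -0.5, "jaw": 5}
    - {"travel": [1.4, 3.2, 0], "roll": -0.5, "jaw": 5}
    - {"travel": [1.6, 4.2, 0], "roll": -0.4, "jaw": 5}

```text
clock: 5.85
tool_pos: [0.511, 0.0855, 0.1075]
orientation: [180.0, 0.0, -164.6]
force: [0.6, 0.0, -7.8]
opening: 0.0113
gripper_force: 30.0
```

Run:
```python
from h import *
o=ctrl.get_obs(); w=ctrl.snapshot('wrist'); s=ctrl.snapshot('side'); print(o['tool_pos'],o['orientation'],o['force'])
save('w3',w)
save('v3',np.hstack([cv2.resize(w,(400,300)),cv2.resize(s[140:240,150:283],(400,300),interpolation=cv2.INTER_CUBIC)]))
```

```text
[0.51097877 0.08546021 0.10745187] [ 1.79998979e+02  7.41669855e-03 -1.64571745e+02] [ 0.64355121  0.04679514 -7.78783188]
```

View pics/v3.png

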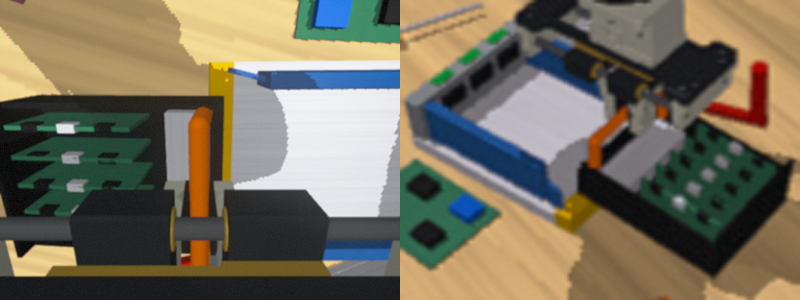

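The front end is over the sill: wrist panel shows the front wall at column 222 between sill edges 210 and 233. I'll lower it and let go.

Emit:
apply_moves:
  targets:
    - {"travel": [0, 0, 1], "roll": 0, "jaw": 5}
    - {"travel": [0, 0, 1], "roll": 0, "jaw": 5}
    - {"travel": [0, 0, 1], "roll": 0, "jaw": 5}
    - {"travel": [0, 0, 1], "roll": 0, "jaw": 5}
    - {"travel": [0, 0, 1], "roll": 0, "jaw": 5}
    - {"travel": [0, 0, 0], "roll": 0, "jaw": 5}

```text
clock: 6.55
tool_pos: [0.511, 0.0852, 0.1022]
orientation: [-180.0, -0.0, -164.6]
force: [-0.1, 0.0, -6.7]
opening: 0.011
gripper_force: 30.0
```

Emit:
apply_moves:
  targets:
    - {"travel": [0, 0, 0.5], "roll": 0, "jaw": 5}
    - {"travel": [0, 0, 0.5], "roll": 0, "jaw": 5}
    - {"travel": [0, 0, 0.5], "roll": 0, "jaw": 5}
    - {"travel": [0, 0, 0], "roll": 0, "jaw": 5}

```text
clock: 6.95
tool_pos: [0.511, 0.0849, 0.1014]
orientation: [-180.0, -0.0, -164.6]
force: [-4.3, -3.6, 2.6]
opening: 0.0109
gripper_force: 30.0
```

Seated on the sill, since the force has reversed. I release and go straight up.

Emit:
apply_moves:
  targets:
    - {"travel": [0, 0, 0], "roll": 0, "jaw": 40}
    - {"travel": [0, 0, 0], "roll": 0, "jaw": 40}
    - {"travel": [0, 0, 0], "roll": 0, "jaw": 40}
    - {"travel": [0, 0, 0], "roll": 0, "jaw": 40}
    - {"travel": [0, 0, -15], "roll": 0, "jaw": 40}
    - {"travel": [0, 0, -40], "roll": 0, "jaw": 40}
    - {"travel": [0, 0, -45], "roll": 0, "jaw": 40}
    - {"travel": [0, 0, -20], "roll": 0, "jaw": 40}
    - {"travel": [0, 0, 0], "roll": 0, "jaw": 40}
    - {"travel": [0, 0, 0], "roll": 0, "jaw": 40}

```text
clock: 7.95
tool_pos: [0.5112, 0.0856, 0.2212]
orientation: [180.0, 0.1, -164.6]
force: [-0.3, 0.1, -0.6]
opening: 0.0398
gripper_force: 0.0
```

Run:
```python
from h import *
o=ctrl.get_obs(); w=ctrl.snapshot('wrist'); print(o['tool_pos'],o['orientation'])
save('v4',w)
```

```text
[0.51122468 0.08556962 0.22117796] [ 1.79957735e+02  7.94146451e-02 -1.64599841e+02]
```

View pics/v4.png

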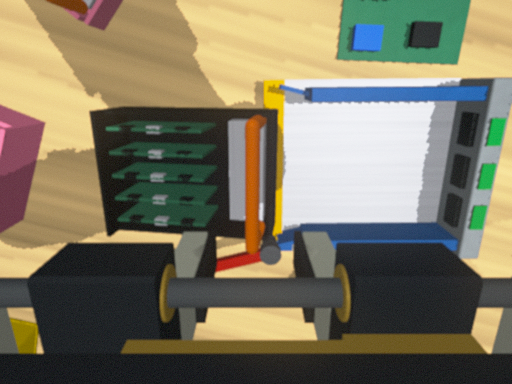

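The tray rests on the sill in line with the dock: handle (248–254, 120–250), sill at column 275. The pink tray's corner is at (43,122), behind it. I'll compute clearances and alignment.

```bash
cat > d.py <<'E'
from tri import *
O=np.array([503,114.]);a=np.radians(105.4);U=np.array([np.cos(a),np.sin(a)]);N=np.array([-U[1],U[0]])
def dk(p): p=np.asarray(p)[:2]-O; return np.array([p@U,p@N])
def wd(x,y): return O+x*U+y*N
E
python3 - <<'E'
from d import *
o=ctrl.get_obs();K,E=cam('wrist',o)
f=lambda p,z:dk((plane(K,E,p,z)*1000)[0]).round(0)
for n,p,z in (('pink',(43,122),.06),('pink',(20,222),.06),('pink z0',(5,238),0),('rear-x',(93,111),.06),('rear+x',(108,235),.06),('sill out',(264,82),.021),('sill out',(275,235),.021),('guide',(310,100),.06),('guide',(485,98),.06)):print(n,f(p,z))
w=cv2.imread('pics/v4.png');h=cv2.cvtColor(w,cv2.COLOR_BGR2HSV)
m=cv2.inRange(h,(8,180,120),(17,255,255));m[:,:230]=0;m[:,275:]=0;ys,xs=np.where(m)
for lo,hi in((115,130),(225,245)):
  k=(ys>=lo)&(ys<hi);print('handle',f((xs[k].mean(),ys[k].mean()),.095))
cap=tri((215+385/5.7,165+338/5.7),(150+520/5.7,140+180/5.7))*1000;print('cap',cap,dk(cap))
print('start',wd(-187,12),'home',wd(-5.5,12))
E
```

```text
pink [-214.   52.]
pink [-254.  -43.]
pink z0 [-322.  -89.]
rear-x [-169.   61.]
rear+x [-172.  -57.]
sill out [-20.  85.]
sill out [ -7. -75.]
guide [18. 70.]
guide [168.  72.]
handle [-29.  55.]
handle [-30. -39.]
cap [588.89870635 122.04153633  50.26978394] [-15.05811873 -84.95002719]
start [541.08984912 -69.472514  ] home [492.8914138  105.51080187]
```

Emit:
apply_moves:
  targets:
    - {"travel": [2.6, -39.4, 0], "roll": -8.2, "jaw": 30}

```text
clock: 8.1
tool_pos: [0.5187, 0.0487, 0.2198]
orientation: [180.0, -0.1, -156.3]
force: [1.1, -0.4, 0.6]
opening: 0.0369
gripper_force: 0.0
```

Emit:
apply_moves:
  targets:
    - {"travel": [0, 0, 0], "roll": -8.2, "jaw": 30}
    - {"travel": [0, 0, 0], "roll": -8.2, "jaw": 30}
    - {"travel": [0, 0, 0], "roll": -8.2, "jaw": 30}
    - {"travel": [0, 0, 0], "roll": -8.2, "jaw": 30}
    - {"travel": [0, 0, 0], "roll": -8.2, "jaw": 30}
    - {"travel": [0, 0, 0], "roll": -8.2, "jaw": 30}
    - {"travel": [0, 0, 0], "roll": -8.2, "jaw": 30}
    - {"travel": [0, 0, 0], "roll": -8.2, "jaw": 30}
    - {"travel": [0, 0, 0], "roll": -8.2, "jaw": 30}
    - {"travel": [0, 0, 0], "roll": -8, "jaw": 30}

```text
clock: 9.1
tool_pos: [0.5185, 0.0466, 0.2193]
orientation: [179.8, -0.0, -74.3]
force: [0.1, -0.7, -0.3]
opening: 0.03
gripper_force: 0.0
```

Emit:
apply_moves:
  targets:
    - {"travel": [40, 2.5, 0], "roll": 0, "jaw": 30}
    - {"travel": [40, 2.5, 0], "roll": 0, "jaw": 30}
    - {"travel": [38, 2.5, 0], "roll": 0, "jaw": 30}
    - {"travel": [0, 0, 0], "roll": 0, "jaw": 30}
    - {"travel": [0, 0, 0], "roll": 0, "jaw": 30}

```text
clock: 9.6
tool_pos: [0.5424, -0.0698, 0.2193]
orientation: [179.8, 0.0, -74.8]
force: [-0.4, 1.4, 0.8]
opening: 0.0298
gripper_force: 0.0
```

Run:
```python
from d import *
o=ctrl.get_obs();print(o['tool_pos'],o['orientation'],dk(o['tool_pos']*1000))
```

```text
[ 0.54243349 -0.06982919  0.2192932 ] [ 1.79845314e+02  2.35779384e-02 -7.47775502e+01] [-187.70067992   10.79932386]
```

Emit:
apply_moves:
  targets:
    - {"travel": [0, 0, 40], "roll": 0, "jaw": 30}
    - {"travel": [0, 0, 45], "roll": 0, "jaw": 30}
    - {"travel": [0, 0, 40], "roll": 0, "jaw": 30}
    - {"travel": [0, 0, 25], "roll": 0, "jaw": 30}
    - {"travel": [0, 0, 15], "roll": 0, "jaw": 30}
    - {"travel": [0, 0, 0], "roll": 0, "jaw": 30}

```text
clock: 10.2
tool_pos: [0.5409, -0.0682, 0.0531]
orientation: [179.7, 0.0, -74.6]
force: [-0.4, 0.8, 0.5]
opening: 0.0303
gripper_force: 0.0
```

Emit:
apply_moves:
  targets:
    - {"travel": [-3, 0, 0], "roll": 0, "jaw": 30}
    - {"travel": [-3, 0, 0], "roll": 0, "jaw": 30}
    - {"travel": [-3, 0, 0], "roll": 0, "jaw": 30}
    - {"travel": [-3, 0, 0], "roll": 0, "jaw": 30}
    - {"travel": [-3, 0, 0], "roll": 0, "jaw": 30}
    - {"travel": [-3, 0, 0], "roll": 0, "jaw": 30}

```text
clock: 10.8
tool_pos: [0.5393, -0.0517, 0.0577]
orientation: [-179.9, -0.1, -74.6]
force: [1.4, -6.2, 1.1]
opening: 0.0303
gripper_force: 3.6
```

Emit:
apply_moves:
  targets:
    - {"travel": [-3, 0, 0], "roll": 0, "jaw": 30}
    - {"travel": [-3, 0, 0], "roll": 0, "jaw": 30}
    - {"travel": [-3, 0, 0], "roll": 0, "jaw": 30}
    - {"travel": [-3, 0, 0], "roll": 0, "jaw": 30}
    - {"travel": [-3, 0, 0], "roll": 0, "jaw": 30}
    - {"travel": [-3, 0, 0], "roll": 0, "jaw": 30}

```text
clock: 11.4
tool_pos: [0.5348, -0.0345, 0.058]
orientation: [-179.8, -0.1, -74.6]
force: [3.0, -9.3, 2.6]
opening: 0.0302
gripper_force: 4.6
```

```bash
cat > see.py <<'E'
import sys
from d import *
o=ctrl.get_obs();print(dk(o['tool_pos']*1000).round(1),o['tool_pos'][2],o['force'].round(1))
s=ctrl.snapshot('side');c=ctrl.snapshot('scene');save('s_'+sys.argv[1],s);save('c_'+sys.argv[1],c)
for n,im in(('side',s),('scene',c)):
  h=cv2.cvtColor(im,cv2.COLOR_RGB2HSV);m=cv2.inRange(h,(8,190,140),(16,255,255))
  k,l,st,ce=cv2.connectedComponentsWithStats(m)
  K,E=cam(n)
  for i in range(1,k):
    if st[i,4]>25:
      ys,xs=np.where(l==i);q=cv2.boxPoints(cv2.minAreaRect(np.c_[xs,ys].astype(np.float32)))
      p=plane(K,E,ce[i],.09)[0]*1000
      print(n,st[i],ce[i].round(1),dk(p).round(0))
E
python3 see.py 5
```

```text
[-151.6    8.8] 0.05801371868473169 [ 3.  -9.3  2.6]
side [64  4 19 16 48] [72.5 11.1] [1385. -523.]
side [ 24  25  65  28 736] [55.4 38.7] [1169. -276.]
side [119 148  31  15 208] [133.9 154.9] [263.  78.]
side [205 160  27  31 158] [219.1 172.3] [  6. -11.]
side [426 233  28  20  30] [439.6 242.7] [-583. -124.]
side [194 239  47  24 269] [217.5 247.4] [-161.  199.]
side [320 247  39  30 252] [340.5 258.8] [-413.   57.]
scene [369  61  11  20  37] [373.8  69.7] [274. 801.]
```

Emit:
apply_moves:
  targets:
    - {"travel": [-2, 0, 0], "roll": 0, "jaw": 30}
    - {"travel": [-2, 0, 0], "roll": 0, "jaw": 30}
    - {"travel": [-2, 0, 0], "roll": 0, "jaw": 30}
    - {"travel": [-2, 0, 0], "roll": 0, "jaw": 30}
    - {"travel": [-2, 0, 0], "roll": 0, "jaw": 30}
    - {"travel": [-2, 0, 0], "roll": 0, "jaw": 30}

```text
clock: 12.1
tool_pos: [0.5319, -0.0232, 0.0583]
orientation: [-179.8, -0.1, -74.6]
force: [3.3, -10.6, 5.3]
opening: 0.03
gripper_force: 5.8
```

Emit:
apply_moves:
  targets:
    - {"travel": [2, 0, 0], "roll": 0, "jaw": 30}
    - {"travel": [3, 0, 0], "roll": 0, "jaw": 30}
    - {"travel": [3, 0, 0], "roll": 0, "jaw": 30}
    - {"travel": [0, 0, 0], "roll": 0, "jaw": 30}
    - {"travel": [0, 0, 0], "roll": 0, "jaw": 30}

```text
clock: 12.6
tool_pos: [0.5324, -0.0303, 0.0559]
orientation: [-180.0, 0.0, -74.7]
force: [0.7, 0.6, -0.3]
opening: 0.0303
gripper_force: 0.0
```

```bash
python3 see.py 6 | grep -E '^\[|side \[2|scene'
```

```text
[-147.     9.9] 0.05593521546104986 [ 0.7  0.6 -0.3]
side [200 159  28  30 151] [214.6 170. ] [ 23. -10.]
scene [371  61   9  15  32] [374.8  67.5] [279. 819.]
```

The tray eased off at about 55 past the outer edge. I raise the fingers so the rising rear end stays above the tips, and keep pushing.

Emit:
apply_moves:
  targets:
    - {"travel": [0, 0, -7], "roll": 0, "jaw": 30}
    - {"travel": [0, 0, -7], "roll": 0, "jaw": 30}
    - {"travel": [-4, 0, 0], "roll": 0, "jaw": 30}
    - {"travel": [-3, 0, 0], "roll": 0, "jaw": 30}
    - {"travel": [-3, 0, 0], "roll": 0, "jaw": 30}
    - {"travel": [-3, 0, 0], "roll": 0, "jaw": 30}
    - {"travel": [-3, 0, 0], "roll": 0, "jaw": 30}

```text
clock: 13.4
tool_pos: [0.5281, -0.0149, 0.0698]
orientation: [180.0, -0.0, -74.6]
force: [0.8, -7.0, 1.0]
opening: 0.0302
gripper_force: 3.3
```

```bash
python3 see.py 7 | grep -E '^\[|side \[2|side \[1[5-9]|scene'
```

```text
[-130.9   10. ] 0.06983350366237327 [ 0.8 -7.   1. ]
side [198 159  28  30 151] [212.3 170.7] [26. -5.]
side [194 239  47  24 273] [217.2 247.4] [-161.  199.]
scene [369  61  11  20  34] [373.9  69.6] [275. 802.]
```

Emit:
apply_moves:
  targets:
    - {"travel": [-4, 0, 0], "roll": 0, "jaw": 30}
    - {"travel": [-4, 0, 0], "roll": 0, "jaw": 30}
    - {"travel": [-4, 0, 0], "roll": 0, "jaw": 30}
    - {"travel": [-4, 0, 0], "roll": 0, "jaw": 30}
    - {"travel": [-4, 0, 0], "roll": 0, "jaw": 30}

```text
clock: 14.0
tool_pos: [0.5232, 0.0037, 0.0703]
orientation: [-180.0, -0.1, -74.6]
force: [2.3, -7.8, 4.2]
opening: 0.0295
gripper_force: 3.7
```

Emit:
apply_moves:
  targets:
    - {"travel": [-4, 0, 0], "roll": 0, "jaw": 30}
    - {"travel": [-4, 0, 0], "roll": 0, "jaw": 30}
    - {"travel": [-4, 0, 0], "roll": 0, "jaw": 30}
    - {"travel": [-4, 0, 0], "roll": 0, "jaw": 30}
    - {"travel": [-4, 0, 0], "roll": 0, "jaw": 30}

```text
clock: 14.5
tool_pos: [0.5184, 0.0228, 0.0707]
orientation: [-180.0, -0.1, -74.6]
force: [3.0, -8.3, 7.4]
opening: 0.0299
gripper_force: 4.8
```

```bash
python3 see.py 8 | grep -E '^\[|side \[2|side \[1[5-9]|scene'
```

```text
[-92.    9.4] 0.07073369719380884 [ 3.  -8.3  7.4]
side [188 154  28  29 142] [202.  165.8] [64. -3.]
side [194 240  47  23 266] [217.3 247.3] [-161.  199.]
scene [369  61  11  20  32] [374.3  69.1] [276. 806.]
```

Emit:
apply_moves:
  targets:
    - {"travel": [3, 0, 0], "roll": 0, "jaw": 30}
    - {"travel": [3, 0, 0], "roll": 0, "jaw": 30}
    - {"travel": [0, 0, 0], "roll": 0, "jaw": 30}
    - {"travel": [-4, 0, 0], "roll": 0, "jaw": 30}
    - {"travel": [-4, 0, 0], "roll": 0, "jaw": 30}
    - {"travel": [-4, 0, 0], "roll": 0, "jaw": 30}
    - {"travel": [-4, 0, 0], "roll": 0, "jaw": 30}
    - {"travel": [-4, 0, 0], "roll": 0, "jaw": 30}
    - {"travel": [-4, 0, 0], "roll": 0, "jaw": 30}

```text
clock: 15.5
tool_pos: [0.5126, 0.0412, 0.0698]
orientation: [180.0, -0.0, -74.6]
force: [1.0, -4.8, -1.6]
opening: 0.0301
gripper_force: 2.0
```

Emit:
apply_moves:
  targets:
    - {"travel": [-4, 0, 0], "roll": 0, "jaw": 30}
    - {"travel": [-4, 0, 0], "roll": 0, "jaw": 30}
    - {"travel": [-4, 0, 0], "roll": 0, "jaw": 30}
    - {"travel": [-4, 0, 0], "roll": 0, "jaw": 30}
    - {"travel": [-4, 0, 0], "roll": 0, "jaw": 30}

```text
clock: 16.0
tool_pos: [0.5074, 0.0606, 0.0699]
orientation: [180.0, -0.0, -74.6]
force: [0.9, -4.1, -1.8]
opening: 0.0301
gripper_force: 2.0
```

```bash
python3 see.py 9 | grep -E '^\[|side \[2|side \[1[5-9]|scene'
```

```text
[-52.7   9.9] 0.06989947975933626 [ 0.9 -4.1 -1.8]
side [177 150  29  29 162] [190.6 161.8] [103.   3.]
side [194 240  47  23 262] [217.3 247.2] [-161.  198.]
```

Emit:
apply_moves:
  targets:
    - {"travel": [-4, 0, 0], "roll": 0, "jaw": 30}
    - {"travel": [-4, 0, 0], "roll": 0, "jaw": 30}
    - {"travel": [-4, 0, 0], "roll": 0, "jaw": 30}
    - {"travel": [-4, 0, 0], "roll": 0, "jaw": 30}
    - {"travel": [-4, 0, 0], "roll": 0, "jaw": 30}
    - {"travel": [-4, 0, 0], "roll": 0, "jaw": 30}
    - {"travel": [-3, 0, 0], "roll": 0, "jaw": 30}
    - {"travel": [-3, 0, 0], "roll": 0, "jaw": 30}
    - {"travel": [-3, 0, 0], "roll": 0, "jaw": 30}

```text
clock: 17.0
tool_pos: [0.4987, 0.0923, 0.0699]
orientation: [180.0, 0.0, -74.6]
force: [0.6, -3.4, -1.9]
opening: 0.0298
gripper_force: 2.1
```

Emit:
apply_moves:
  targets:
    - {"travel": [-2, 0, 0], "roll": 0, "jaw": 30}
    - {"travel": [-2, 0, 0], "roll": 0, "jaw": 30}
    - {"travel": [-2, 0, 0], "roll": 0, "jaw": 30}
    - {"travel": [-2, 0, 0], "roll": 0, "jaw": 30}

```text
clock: 17.4
tool_pos: [0.4967, 0.0999, 0.0699]
orientation: [180.0, -0.0, -74.7]
force: [1.6, -4.2, -1.4]
opening: 0.0299
gripper_force: 2.1
```

```bash
python3 see.py 10 | grep -E '^\[|side \[2|side \[1[5-9]|scene'
```

```text
[-11.9   9.9] 0.06991262503649284 [ 1.6 -4.2 -1.4]
side [167 145  29  28 137] [181.3 156.8] [141.   2.]
side [194 239  47  24 272] [217.5 247.1] [-161.  198.]
```

Emit:
apply_moves:
  targets:
    - {"travel": [-1.5, 0, 0], "roll": 0, "jaw": 30}
    - {"travel": [-1.5, 0, 0], "roll": 0, "jaw": 30}
    - {"travel": [-1.5, 0, 0], "roll": 0, "jaw": 30}
    - {"travel": [0, 0, 0], "roll": 0, "jaw": 30}

```text
clock: 17.9
tool_pos: [0.4955, 0.1043, 0.0699]
orientation: [-180.0, 0.0, -74.6]
force: [-0.0, -3.5, -2.4]
opening: 0.0298
gripper_force: 1.4
```

Emit:
apply_moves:
  targets:
    - {"travel": [-1, 0, 0], "roll": 0, "jaw": 30}
    - {"travel": [-1, 0, 0], "roll": 0, "jaw": 30}
    - {"travel": [-1, 0, 0], "roll": 0, "jaw": 30}
    - {"travel": [0, 0, 0], "roll": 0, "jaw": 30}

```text
clock: 18.3
tool_pos: [0.4947, 0.1071, 0.0699]
orientation: [-180.0, 0.0, -74.6]
force: [0.7, -3.2, -0.8]
opening: 0.0299
gripper_force: 1.6
```

```bash
python3 see.py 11 | grep -E '^\[|side \[2|side \[1[5-9]|scene'
```

```text
[-4.4  9.8] 0.0699125699166799 [ 0.7 -3.2 -0.8]
side [166 144  28  29 151] [179.2 155.6] [150.   1.]
side [194 239  46  24 270] [217.4 247.1] [-161.  198.]
```

Emit:
apply_moves:
  targets:
    - {"travel": [-1, 0, 0], "roll": 0, "jaw": 30}
    - {"travel": [-1, 0, 0], "roll": 0, "jaw": 30}
    - {"travel": [0, 0, 0], "roll": 0, "jaw": 30}

```text
clock: 18.7
tool_pos: [0.4942, 0.1091, 0.0699]
orientation: [180.0, 0.0, -74.6]
force: [0.3, -2.0, -3.1]
opening: 0.0302
gripper_force: 1.7
```

Emit:
apply_moves:
  targets:
    - {"travel": [-1, 0, 0], "roll": 0, "jaw": 30}
    - {"travel": [-1, 0, 0], "roll": 0, "jaw": 30}
    - {"travel": [0, 0, 0], "roll": 0, "jaw": 30}

```text
clock: 19.0
tool_pos: [0.494, 0.11, 0.0701]
orientation: [180.0, -0.1, -74.6]
force: [4.4, -10.2, -1.8]
opening: 0.0298
gripper_force: 5.6
```

```bash
python3 see.py 12 | grep -E '^\[|side \[2|side \[1[5-9]|scene'
```

```text
[-1.4  9.7] 0.07008779747143433 [  4.4 -10.2  -1.8]
side [165 144  27  28 123] [176.1 155.9] [157.   8.]
side [194 239  46  24 271] [217.2 247.2] [-160.  199.]
```

Emit:
apply_moves:
  targets:
    - {"travel": [5, 0, 0], "roll": 0, "jaw": 30}
    - {"travel": [20, 0, 0], "roll": 0, "jaw": 30}
    - {"travel": [25, 0, -10], "roll": 0, "jaw": 30}
    - {"travel": [5, 0, -40], "roll": 0, "jaw": 30}
    - {"travel": [0, 0, -35], "roll": 0, "jaw": 30}
    - {"travel": [0, 0, -5], "roll": 0, "jaw": 30}
    - {"travel": [0, 0, 0], "roll": 0, "jaw": 30}

```text
clock: 19.8
tool_pos: [0.5093, 0.0587, 0.1615]
orientation: [-179.8, 0.1, -74.6]
force: [-0.9, -0.1, 0.1]
opening: 0.0299
gripper_force: 0.0
```

```bash
python3 see.py 13 | grep -E '^\[|side \[2|side \[1[5-9]|scene'
python3 - <<'E'
from d import *
# red post top in side & scene: topmost / bar blob
P={}
for n,f in(('scene','c_13'),('side','s_13')):
  im=cv2.imread(f'pics/{f}.png');h=cv2.cvtColor(im,cv2.COLOR_BGR2HSV);m=cv2.inRange(h,(0,170,70),(4,255,255))|cv2.inRange(h,(174,170,70),(180,255,255))
  k,l,st,ce=cv2.connectedComponentsWithStats(m)
  for i in range(1,k):
    if st[i,4]>30: 
      ys,xs=np.where(l==i);t=ys.min();x=xs[ys<=t+3].mean();print(n,st[i],'top',x,t)
w=ctrl.snapshot('wrist');o=ctrl.get_obs();save('w13',w);K,E=cam('wrist',o)
h=cv2.cvtColor(w,cv2.COLOR_RGB2HSV);m=cv2.inRange(h,(8,180,110),(17,255,255))
k,l,st,ce=cv2.connectedComponentsWithStats(m)
for i in range(1,k):
  if st[i,4]>60: print('wrist orange',st[i],dk(plane(K,E,ce[i],.09)[0]*1000))
E
```

```text
[-55.    8.6] 0.1614752150568521 [-0.9 -0.1  0.1]
side [166 145  27  28 111] [176.9 157. ] [151.  10.]
side [194 240  47  23 254] [217.6 247.1] [-161.  198.]
scene [ 80 204  51  52 642] top 108.53846153846153 204
scene [254 214  26  15 114] top 256.1333333333333 214
side [243 161  29  21 165] top 269.11764705882354 161
side [ 413  206   72   66 1592] top 450.5 206
wrist orange [476   0  36  43 806] [-172.50072363  146.57855043]
```

Emit:
apply_moves:
  targets:
    - {"travel": [15, -38.5, 0], "roll": 0, "jaw": 34}
    - {"travel": [15, -38.5, 0], "roll": 0, "jaw": 34}
    - {"travel": [15, -38.5, 0], "roll": 0, "jaw": 34}
    - {"travel": [0, 0, 0], "roll": -7, "jaw": 34}
    - {"travel": [0, 0, 0], "roll": -7, "jaw": 34}
    - {"travel": [0, 0, 0], "roll": 0, "jaw": 34}
    - {"travel": [0, 0, 0], "roll": 0, "jaw": 34}

```text
clock: 20.65
tool_pos: [0.631, 0.0451, 0.1587]
orientation: [179.9, 0.0, -60.8]
force: [-1.0, 0.7, -0.0]
opening: 0.0335
gripper_force: 0.0
```

Run:
```python
from d import *
o=ctrl.get_obs();print(dk(o['tool_pos']*1000),o['tool_pos'],o['orientation'])
p=tri((256.1,215.5),(269.1,162.5))*1000;print('post',p,dk(p))
w=ctrl.snapshot('wrist');save('w14',w);s=ctrl.snapshot('side');c=ctrl.snapshot('scene');save('s14',s);save('c14',c);K,E=cam('wrist',o)
h=cv2.cvtColor(w,cv2.COLOR_RGB2HSV);m=cv2.inRange(h,(0,170,70),(4,255,255))|cv2.inRange(h,(174,170,70),(180,255,255))
k,l,st,ce=cv2.connectedComponentsWithStats(m)
for i in range(1,k):
  if st[i,4]>60: print('red',st[i],ce[i])
print(proj(K,E,[[*wd(-100,-107)/1000,.116],[*wd(-100,-107)/1000,.047]]))
q=lambda i,s:cv2.resize(i,s,interpolation=cv2.INTER_CUBIC)
save('v14',np.hstack([q(w,(400,300)),np.zeros((300,1,3),np.uint8),q(s[125:215,140:260],(399,300))])) 
save('v14',np.vstack([np.hstack([q(w,(400,300)),q(s[125:215,140:260],(400,300))]),np.hstack([q(c[165:255,225:345],(400,300)),np.zeros((300,400,3),np.uint8)])]))
```

```text
[-100.44269895 -105.12100782] [0.63101985 0.04507918 0.15870769] [ 1.79894760e+02  2.10887927e-02 -6.08358640e+01]
post [632.9349604   45.00210442 113.1068592 ] [-101.02557764 -106.9468849 ]
red [236 211  27  66 753] [250.17795485 241.11022576]
[[248.23374548 229.30658925]
 [249.61584233 192.14040449]]
```

Emit:
apply_moves:
  targets:
    - {"travel": [0, -2, 15], "roll": 0, "jaw": 34}
    - {"travel": [0, 0, 18], "roll": 0, "jaw": 34}
    - {"travel": [0, 0, 18], "roll": 0, "jaw": 34}
    - {"travel": [0, 0, 0], "roll": 0, "jaw": 28}
    - {"travel": [0, 0, 0], "roll": 0, "jaw": 28}
    - {"travel": [0, 0, 0], "roll": 0, "jaw": 28}

```text
clock: 21.4
tool_pos: [0.6338, 0.0462, 0.1097]
orientation: [-179.9, -0.0, -60.6]
force: [-0.0, -1.4, 0.9]
opening: 0.0281
gripper_force: 0.0
```

Emit:
apply_moves:
  targets:
    - {"travel": [-0.8, 11.8, 0], "roll": 7.5, "jaw": 28}
    - {"travel": [-0.8, 11.8, 0], "roll": 7.5, "jaw": 28}
    - {"travel": [-0.8, 11.8, 0], "roll": 7.5, "jaw": 28}
    - {"travel": [-0.8, 11.8, 0], "roll": 7.5, "jaw": 28}
    - {"travel": [-0.8, 11.8, 0], "roll": 7.5, "jaw": 28}
    - {"travel": [-0.8, 11.8, 0], "roll": 7.5, "jaw": 28}
    - {"travel": [0, 0, 0], "roll": 0, "jaw": 28}

```text
clock: 22.1
tool_pos: [0.5643, 0.0382, 0.1102]
orientation: [-179.9, 0.1, -105.7]
force: [0.1, -0.0, 0.9]
opening: 0.028
gripper_force: 0.0
```

```bash
cat > ph.py <<'E'
from d import *
o=ctrl.get_obs();p=dk(o['tool_pos']*1000);r=p-[-14.5,-85];print(p,o['tool_pos'][2],o['orientation'][2],o['force'],'phi',np.degrees(np.arctan2(r[1],r[0])),np.hypot(*r))
E
python3 ph.py
```

```text
[-89.34507933 -38.95457913] 0.11023694498841985 -105.74698018199344 [ 0.12858165 -0.01094295  0.87104979] phi 148.39976628454016 87.87472152909291
```

```bash
cat > red.py <<'E'
from d import *
for n in('scene','side'):
  im=ctrl.snapshot(n);h=cv2.cvtColor(im,cv2.COLOR_RGB2HSV);m=cv2.inRange(h,(0,170,70),(4,255,255))|cv2.inRange(h,(174,170,70),(180,255,255))
  k,l,st,ce=cv2.connectedComponentsWithStats(m);K,E=cam(n)
  for i in range(1,k):
    if st[i,4]>15 and 200<ce[i][0]<300 and ce[i][1]<260: print(n,st[i],ce[i],'if z=47:',dk(plane(K,E,ce[i],.047)[0]*1000))
E
python3 red.py
```

```text
scene [260 206  21  18  70] [269.27142857 215.78571429] if z=47: [-65.15234078 -56.52832324]
side [226 117   7   7  33] [228.75757576 119.93939394] if z=47: [ 186.58871525 -279.56539872]
side [248 172   9  22 123] [252.70731707 182.63414634] if z=47: [-70.18635301 -68.83627184]
```

Emit:
apply_moves:
  targets:
    - {"travel": [-0.6, 11.8, 0], "roll": 7.5, "jaw": 28}
    - {"travel": [-0.6, 11.8, 0], "roll": 7.5, "jaw": 28}
    - {"travel": [-0.6, 11.8, 0], "roll": 7.5, "jaw": 28}
    - {"travel": [-0.6, 11.8, 0], "roll": 7.5, "jaw": 28}
    - {"travel": [-0.6, 11.8, 0], "roll": 7.5, "jaw": 28}
    - {"travel": [-0.6, 11.8, 0], "roll": 7.5, "jaw": 28}
    - {"travel": [-0.6, 11.8, 0], "roll": 7.5, "jaw": 28}
    - {"travel": [0, 4, 0], "roll": 3, "jaw": 28}
    - {"travel": [0, 0, 0], "roll": 0, "jaw": 28}

```text
clock: 23.1
tool_pos: [0.5035, 0.0948, 0.1093]
orientation: [180.0, 0.0, -161.0]
force: [-0.0, -0.3, 0.3]
opening: 0.0279
gripper_force: 0.0
```

```bash
python3 ph.py
```

```text
[-18.66514521   4.65421921] 0.10928325258003853 -160.96885431072687 [-0.02407086 -0.32859265  0.27101625] phi 92.65992804154746 89.75091897408174
```

Push on in small steps along the tangent until the stop answers.

Emit:
apply_moves:
  targets:
    - {"travel": [0, 2, 0], "roll": 0, "jaw": 28}
    - {"travel": [0, 2, 0], "roll": 0, "jaw": 28}
    - {"travel": [0, 2, 0], "roll": 0, "jaw": 28}
    - {"travel": [0, 2, 0], "roll": 0, "jaw": 28}
    - {"travel": [0, 0, 0], "roll": 0, "jaw": 28}

```text
clock: 23.6
tool_pos: [0.5001, 0.1018, 0.1089]
orientation: [180.0, -0.0, -161.1]
force: [0.3, -0.5, 1.0]
opening: 0.028
gripper_force: 0.3
```

Emit:
apply_moves:
  targets:
    - {"travel": [0, 1, 0], "roll": 0, "jaw": 28}
    - {"travel": [0, 1, 0], "roll": 0, "jaw": 28}
    - {"travel": [0, 1, 0], "roll": 0, "jaw": 28}
    - {"travel": [0, 0, 0], "roll": 0, "jaw": 28}

```text
clock: 24.0
tool_pos: [0.4994, 0.1035, 0.1089]
orientation: [-179.9, -0.0, -161.1]
force: [3.5, -7.3, -0.1]
opening: 0.0277
gripper_force: 4.2
```

```bash
python3 ph.py
```

```text
[-9.1261042   6.26365672] 0.10886951249906711 -161.1237706645827 [ 3.52994036 -7.32039157 -0.12389918] phi 86.6301324849276 91.42173589855527
```

Stop reached: 8 N, with the post at about 90°. I ease off, lift clear and inspect.

Emit:
apply_moves:
  targets:
    - {"travel": [0, -3, 0], "roll": 0, "jaw": 28}
    - {"travel": [0, -1, 0], "roll": 0, "jaw": 34}
    - {"travel": [0, 0, 0], "roll": 0, "jaw": 36}
    - {"travel": [0, 0, 0], "roll": 0, "jaw": 36}
    - {"travel": [0, 0, -20], "roll": 0, "jaw": 36}
    - {"travel": [0, 0, -45], "roll": 0, "jaw": 36}
    - {"travel": [0, 0, -45], "roll": 0, "jaw": 36}
    - {"travel": [0, -45, -20], "roll": 0, "jaw": 36}
    - {"travel": [0, -48, 0], "roll": 0, "jaw": 36}
    - {"travel": [0, -48, 0], "roll": 0, "jaw": 36}

```text
clock: 25.0
tool_pos: [0.5469, -0.0334, 0.2404]
orientation: [180.0, 0.2, -161.0]
force: [1.9, 1.8, 0.3]
opening: 0.0361
gripper_force: 0.0
```

```bash
python3 see.py 20 | grep -E '^\[|side \[2|side \[1[5-9]'; python3 ph.py; python3 red.py
python3 - <<'E'
from d import *
w=ctrl.snapshot('wrist');s=cv2.imread('pics/s_20.png')[:,:,::-1];c=cv2.imread('pics/c_20.png')[:,:,::-1]
q=lambda i:cv2.resize(i,(400,300),interpolation=cv2.INTER_CUBIC)
save('v20',np.vstack([np.hstack([q(w),q(s[125:215,140:260])]),np.hstack([q(c[165:255,245:365]),q(s)])]))
E
```

```text
[-153.7   -3.1] 0.24036569665190105 [1.9 1.8 0.3]
side [166 145  28  28 133] [179.5 156.4] [147.   4.]
side [194 240  46  23 256] [217. 247.] [-160.  198.]
[-156.96193491   -2.31858746] 0.23881871800348894 -161.38886026829059 [-0.08063144  0.47967504 -0.69441935] phi 149.87017182893888 164.71678383598868
scene [282 192   8  30  97] [285.46391753 205.7628866 ] if z=47: [-16.07982685  -3.7926765 ]
side [218 169  23  23 205] [224.96097561 179.91219512] if z=47: [  3.10991113 -30.36424527]
```

View pics/v20.png

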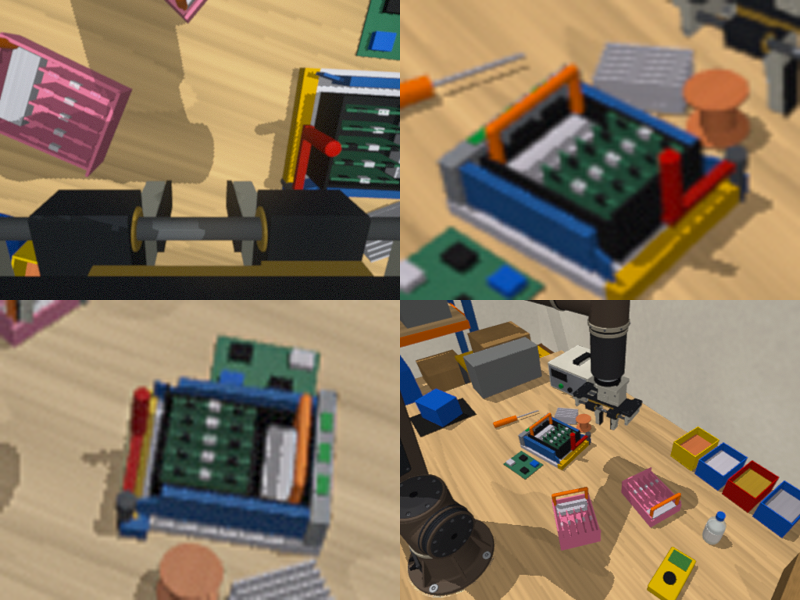

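The final view shows the tray flat in the dock between the guides. Floor is visible between the sill and its rear wall. The red bar lies closed along the sill, and the other items are unmoved.

```bash
python3 -c "
from plant import ctrl
print(ctrl.close_job())"
```

```text
the job is handed in; nothing more can be done
None
```

The tray is in the dock with its front against the back stop, the red bar is closed against its stop behind it, and the job is handed in at about 25 s; I judged it flat on the floor from the last pictures, not from a height measurement.

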